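# Pour sealed glass vials from a scoop into the grooves of an inspection rack

### The arm

A 6-joint arm with a two-finger parallel gripper is mounted at the origin on the work surface. World frame = base frame: x ahead of the robot, y to its left, z up, the work surface at z = 0. Lengths are in m, angles in rad, forces in N, time in s.
With the tool pointing down it reaches from about 0.35 to 0.875 m from the base axis. Payload 15.5 kg.
Tool frame: the origin (TCP) lies between the finger pads; the fingertips stand bot.tcp_to_tips ahead of it and the grasp point (between the pads) lies 2 mm behind it (bot.tcp_to_tips is the distance from the TCP to the fingertips, in m); z points along the fingers, y is the line along which they close (so a half turn about z gives the same grasp; the last joint's range is limited). The gripper opens to 85 mm and grips with 20 to 120 N. Pads are 22 mm wide; open, the fingers measure 114 mm over their backs; the gripper's body (76 mm by 85 mm) begins 54 mm behind the grasp point. The pads swing forward as they close: fully open they stand 13 mm farther back than shut.
Start: joints at [1.145, 0.494, 1.345, -0, 1.302, -0.096], TCP at [0.202, 0.591, 0.248] pointing down, gripper open.
Joint ranges: [-2.91, 2.91], [-0.82, 2.16], [0.22, 2.67], [-1.22, 4.37], [0.12, 2.79], [-3.08, 3.08]. Speed limits (rad/s): [1.89, 1.89, 2.57, 3.01, 3.01, 3.01].

### API

Orientations are given as [roll, pitch, yaw] about the fixed x, y, z axes, in that order (R = Rz(yaw) Ry(pitch) Rx(roll)).
In Python, from plant import bot, read_camera gives the robot as it stands. The module is installed in compiled form; this text tells all that it offers.
- The arm moves only by the tool apply_moves, never from a script. Its argument "steps" is a list of rows, each a list of 2 entries, a list of its own where there are three numbers: the shift along the tool's x, y, z each as a share of 0.5 m, from -1 to 1, then the turn, a rotation vector about the tool's x, y, z each as a share of 45 degrees, from -1 to 1. A call has exactly 10 rows; each row shifts and turns the commanded pose from where the row before left it, along the tool's axes as they then stand; what a row does not reach is not made up. A row lasts 1/8 s, in which the tool goes at most 62.5 mm and 10.7 degrees, less where a joint would pass 70% of its speed; a pose out of reach is approached as far as the arm can. A call with a number of a shift or a turn outside -1 to 1 is refused whole. A call with a gripper value outside its range is refused whole. "grip" is the closure, from -1 (fully open) to 1 (shut), set as the call begins (left out, the last holds). The fingers move at their own pace and stop on an object; "force" is the grip in N (left out, the last holds). Time passes only in rows, so rows that do not move let the fingers close, or fill a call up. It gives the time, the measured TCP pose, the force, the opening and the grip force at its end, in the units of the state.
- bot.read_state(): the state, without advancing time (a new reading comes with each control period).
- read_camera(name): name is "side" or "top"; returns a dict with "img" (384x512x3 uint8, red, green, blue), "mtx" (3x3 intrinsics, pixels), "R" (3x3) and "t" (3): a world point X has camera coordinates R X + t. Camera axes: x right, y down, z forward; pixel columns grow to the right and rows downward; lengths in m; the calibration is good to about 2 mm. A picture is of the moment at which its call begins. There is no depth.
- bot.job_done(): hands the job in; it is judged then, once.
The state is a dict: "t": time; "joint_pos": joint angles; "joint_velocities": joint speeds; "joint_torque": joint torques, N m; "eef_pos": TCP position; "orientation": TCP orientation; "contact_force": force on the tool from outside, world axes, zero at the start; "ft_torque": the same for the moment, N m; "gripper_width": finger opening in m; "grasp_force": force on a finger pad.
Only numpy, scipy, OpenCV 4.12 (cv2) and the standard library are available. Lean on these libraries where they do the work, as an engineer would, in place of code of your own. Each camera call takes 0.05 s, during which the arm holds its last target. There are 200 camera calls.

### The job

Clear the brush off the grooved inspection rack and lay it flat in the shallow aluminium dish. Then pour the four amber vials from the steel scoop so that they roll into the rack and one lies fully settled in each of its four grooves; carry and pour gently, never dropping the glass, and handle the vials only with the scoop, not with the fingers. Finally stand the empty scoop flat on the bench, and leave the bottle and the jar where they are.

Things in the scene. Friction and masses are not known exactly. Their poses are not given: they have to be found in the camera images.
- rack: Fixed steel rack, 122 (x) x 130 mm (y). Origin: centre of its underside; +x is the rolling direction, to the end stop. Four V grooves along y, full width, centred at x = -42, -14, 14, 42 mm; bottoms 10 mm and ridges between (x = -28, 0, 28) 18 mm above the bench, flanks 30 degrees. A settled vial's axis is 22.7 mm above the bench. -x end and y sides are open and low.
- rack_stop (a point): Middle of the top edge of the rack's end stop, a wall 40 mm high across the whole +x end; its inner face is at rack x = 56 mm, 2 mm before this point.
- scoop: Loose steel scoop, 0.28 kg, holding the vials in a row. Origin: centre of its underside (on the bench); +x to the open lip, z up. Floor 100 mm long, 96 mm wide inside, rising 7 degrees to the lip, so vials stay against the back wall (x = -51 mm, top 33 mm) when level and roll out if the lip is tipped well past 7 degrees. Side walls 24 mm above floor. Feet under it at x = -42 and 14 mm.
- scoop_lip (a point): Middle of the lower edge of the scoop's open lip, at scoop x = 50, z = 18 mm; the floor there is 2.5 mm thick. Axes as the scoop.
- scoop_grip (a point): Grip point in the scoop's handle, at scoop x = -5, z = 80 mm: a black crossbar along y, 12 mm thick in x, 104 mm long between two upright straps, from z = 62 to 92 mm. Grip it from above, closing along the scoop's x. The vials below reach up to 40 mm.
- vial1: Sealed amber glass vial (one of four alike), a round rod 22 mm in diameter and 90 mm long with a 19 mm aluminium cap over the last 10 mm at its +y end, 55 g. Origin: middle of its axis; y lies along the axis. Starts lying in the scoop across it, nearest the back wall.
- vial2: Sealed amber glass vial (one of four alike), a round rod 22 mm in diameter and 90 mm long with a 19 mm aluminium cap over the last 10 mm at its +y end, 55 g. Origin: middle of its axis; y lies along the axis. Starts lying in the scoop across it, in the row.
- vial3: Sealed amber glass vial (one of four alike), a round rod 22 mm in diameter and 90 mm long with a 19 mm aluminium cap over the last 10 mm at its +y end, 55 g. Origin: middle of its axis; y lies along the axis. Starts lying in the scoop across it, in the row.
- vial4: Sealed amber glass vial (one of four alike), a round rod 22 mm in diameter and 90 mm long with a 19 mm aluminium cap over the last 10 mm at its +y end, 55 g. Origin: middle of its axis; y lies along the axis. Starts lying in the scoop across it, nearest the lip.
- brush: Loose cleaning brush 110 mm long along its x, 50 g, lying flat across the ridges of the rack, bristles up. Origin: centre of its underside. White handle from x = -55 to +13 mm, 20 mm wide in y and 14 mm thick; wooden head from +13 to +55 mm, 26 mm wide, 14 mm thick plus soft tufts to 21 mm.
- dish: Fixed shallow open aluminium dish, 160 mm along its x, 100 mm along its y, 22 mm high, walls and floor 3 mm. Origin: centre of its underside, on the bench. The brush fits in it only roughly along the dish's x.
- bottle: Bystander: loose amber bottle standing, 54 mm in diameter, 130 mm high. Origin: centre of its underside.
- jar: Bystander: loose white jar standing, 64 mm in diameter, 75 mm high. Origin: centre of its underside.

How it is judged:
By the outcome, as a careful person would: the job done as asked, in the order asked, and still so for the second after the job is handed in, with the robot touching nothing.
It also fails if it takes over 69 s, if anything falls off the work surface, if the arm or the gripper's body presses on something with over 40 N, if the wrist force passes 120 N, or if a joint passes its speed limit or range.

## Working session

There is one attempt and no reset: what is moved stays moved. The work goes in short steps, Python scripts to look and compute and a tool call to move; the robot and the scene stay as the last step left them, time stands still between calls to the robot, and variables do not carry over. Pictures are saved under pics/ and viewed, at most 10 in all, crops included, and the job is handed in when it is done.

Besides the shell and the picture viewer there is one more tool, called after "Emit:" in YAML: its name, and indented under it one key for each argument. apply_moves: Moves the arm, as the interface text tells. Its arguments: {"type":"object","properties":{"steps":{"type":"array","items":{"type":"array"}},"grip":{"type":"number"},"force":{"type":"number"}},"required":["steps"]}

```bash
mkdir -p pics; python3 - <<'E'
from plant import bot, read_camera
import cv2, pickle
s=bot.read_state(); print({k:s[k] for k in('t','eef_pos','orientation','gripper_width','contact_force')},bot.tcp_to_tips)
for n in('top','side'):
    c=read_camera(n); pickle.dump(c,open(n+'.pkl','wb'))
    cv2.imwrite(f'pics/{n}0.png',cv2.resize(c['img'][:,:,::-1],(800,600),interpolation=cv2.INTER_CUBIC))
    print(n,c['mtx'],-c['R'].T@c['t'],c['R'])
E
```

```text
{'t': 0.0, 'eef_pos': array([0.20225544, 0.59101181, 0.24768997]), 'orientation': array([-3.14038046e+00, -9.11563819e-05,  2.81184068e+00]), 'gripper_width': 0.08518582280249012, 'contact_force': array([ 1.18615009, -0.56641099,  0.61819984])} 0.017
top [[446.29555336   0.         254.70383988]
 [  0.         446.29555336 186.35340911]
 [  0.           0.           1.        ]] [0.48616034 0.0696176  1.22118171] [[-0.01745575 -0.99976486 -0.01286528]
 [-0.99754121  0.01828752 -0.06765421]
 [ 0.06787357  0.01165269 -0.99762588]]
side [[483.69482839   0.         261.60441565]
 [  0.         483.69482839 193.92178494]
 [  0.           0.           1.        ]] [ 0.3412247  -0.90282599  0.9125882 ] [[ 0.97804044 -0.20840569  0.00199354]
 [-0.13119115 -0.62305145 -0.77110036]
 [ 0.16194378  0.7539058  -0.6367105 ]]
```

View pics/top0.png

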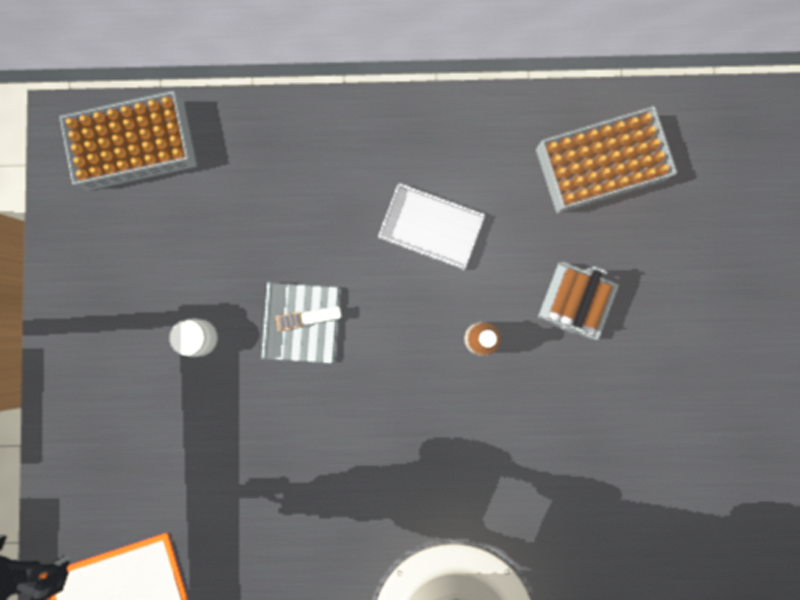

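View pics/side0.png

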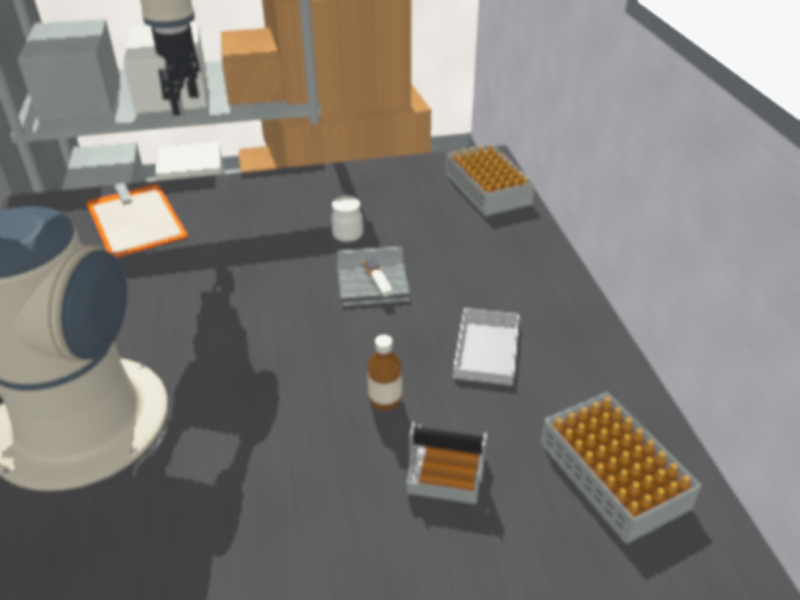

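The top view shows the rack near (302,322), the brush across it, the dish at (432,227), the scoop at (580,300), the bottle at (484,338) and the jar at (193,338). The side view agrees. I'll enlarge crops next.

```bash
python3 - <<'E'
import cv2, pickle, numpy as np
t=pickle.load(open('top.pkl','rb'))['img'][:,:,::-1]
s=pickle.load(open('side.pkl','rb'))['img'][:,:,::-1]
def crop(im,u,v,w,h,k): 
    return cv2.resize(im[v:v+h,u:u+w],None,fx=k,fy=k,interpolation=cv2.INTER_CUBIC)
# 6x crops 66x50
def g(im,u,v):
    c=crop(im,u,v,66,50,6).copy()
    for i in range(0,66,10):
        cv2.putText(c,str(u+i),(i*6,8),0,.3,(0,255,255)); cv2.line(c,(i*6+3,10),(i*6+3,14),(0,255,255))
    for i in range(0,50,10):
        cv2.putText(c,str(v+i),(0,i*6+6),0,.3,(0,255,255)); cv2.line(c,(18,i*6+3),(22,i*6+3),(0,255,255))
    return c
a=np.vstack([np.hstack([g(t,160,176),g(t,338,162)]),np.hstack([g(s,206,150),g(s,252,268)])])
cv2.imwrite('pics/crops.png',a);print(a.shape)
E
```

```text
(600, 792, 3)
```

View pics/crops.png

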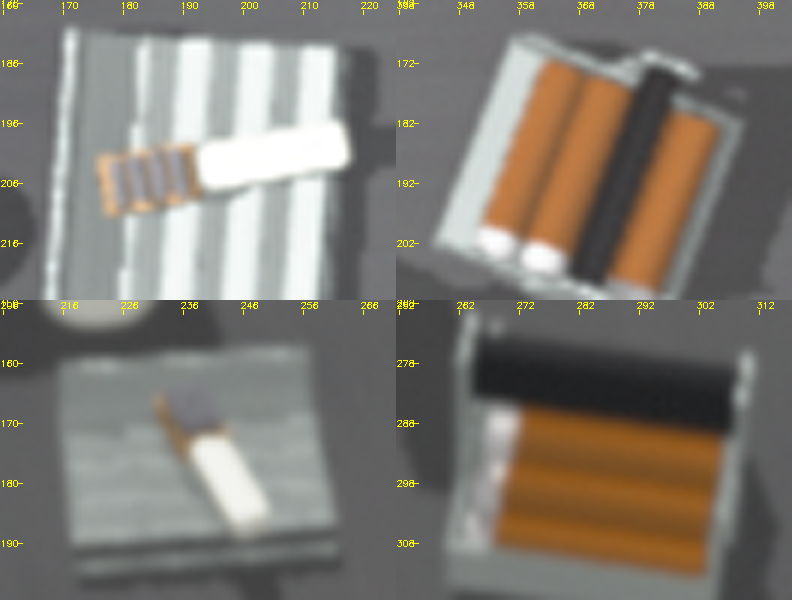

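Top-left crop: the rack's end stop is at the left (u about 170) and the brush handle is to the right. Top-right: the scoop lip is at the left and the black bar runs (381.7,173.7) to (369.5,209). Next I fit poses and check them with an overlay.

```bash
cat > h.py <<'E'
import numpy as np, cv2, pickle
from scipy.optimize import least_squares
C={n:pickle.load(open(f'{n}.pkl','rb')) for n in('top','side')}
def proj(n,X,C=C):
    c=C[n];p=(np.atleast_2d(X)@c['R'].T+c['t'])@c['mtx'].T
    return p[:,:2]/p[:,2:]
def W(p,L): # p=x,y,yaw,z0
    c,s=np.cos(p[2]),np.sin(p[2]);L=np.atleast_2d(L)
    return np.c_[p[0]+c*L[:,0]-s*L[:,1],p[1]+s*L[:,0]+c*L[:,1],L[:,2]]
def fit(obs,p0):
    f=lambda p:np.concatenate([(proj(n,W(p,np.array(L)/1e3))-uv).ravel() for n,L,uv in obs])
    r=least_squares(f,p0);return r.x,r.fun.reshape(-1,2)
E
python3 - <<'E'
from h import *
k=.64
O={}
O['scoop']=([('top',[-5,-50,92],(381.7,173.7)),('top',[-5,50,92],(369.5,209)),('side',[-5,52,77],(252+473/6,268+65/6)) ,('side',[-5,-52,77],(252+735/6,268+92/6))],(.5,-.15,1.24))
O['scoop'][0][2:]=[('side',[-5,52,77],(252+475/6-66,268+(370-300)/6)),('side',[-5,-52,77],(252+733/6-66,268+(400-300)/6))]
O['rack']=([('top',[58,-65,40],(160+72/6,176+30/6)),('top',[58,65,40],(262*k,360*k)),('top',[-61,65,12],(333*k,363*k)),('top',[-61,-65,12],(341*k,287*k)),('side',[58,65,40],(216,159.2)),('side',[58,-65,40],(257,157.8))],(.5,.2,1.5))
O['brush']=([('top',[-55,0,32],(160+349/6,176+143/6)),('top',[55,0,32],(160+104/6,176+185/6)),('side',[-55,0,32],(206+250/6,150+(525-300)/6)),('side',[55,0,32],(206+170/6,150+95/6))],(.5,.2,1.7))
O['dish']=([('top',[80,-50,22],(400*k,184*k)),('top',[-80,-50,22],(485*k,213*k)),('top',[-80,50,22],(467*k,269*k)),('top',[80,50,22],(379*k,237*k)),('side',[80,50,22],(461*k,309*k)),('side',[80,-50,22],(520*k,312*k)),('side',[-80,50,22],(455*k,376*k)),('side',[-80,-50,22],(516*k,382*k))],(.6,.0,1.2))
O['bottle']=([('top',[0,0,130],(487*k,338*k)),('side',[0,0,130],(384*k,340*k))],(.5,0,0))
O['jar']=([('top',[0,0,75],(189*k,338*k)),('side',[0,0,75],(346*k,203*k))],(.5,.4,0))
P={}
for n,(o,p0) in O.items():
    P[n],r=fit(o,p0);print(n,P[n].round(4),np.degrees(P[n][2]).round(1),'\n',r.round(1).tolist())
pickle.dump(P,open('P.pkl','wb'))
S=[]
def seg(n,*ls): S.extend([(n,a,b) for a,b in ls])
seg('scoop',([-11,-52,92],[-11,52,92]),([1,-52,92],[1,52,92]),([50,-48,20],[50,48,20]),([-51,-48,33],[-51,48,33]),([50,-50,44],[-51,-50,32]),([50,50,44],[-51,50,32]))
seg('rack',*[([x,-65,z],[x,65,z]) for x,z in((58,40),(-28,18),(0,18),(28,18),(-61,10),(-61,0),(42,10))],([-61,65,0],[61,65,0]),([-61,-65,0],[61,-65,0]))
seg('brush',([-55,-10,32],[13,-10,32]),([-55,10,32],[13,10,32]),([13,-13,32],[55,-13,32]),([13,13,32],[55,13,32]),([-55,-10,32],[-55,10,32]))
c=[[80,50,22],[80,-50,22],[-80,-50,22],[-80,50,22]];seg('dish',*[(c[i],c[i-1]) for i in range(4)])
K=7;tiles=[]
for cam,boxes in(('top',[(160,172,56,42),(340,162,56,42)]),('side',[(210,150,56,42),(254,268,56,52)])):
    im=cv2.resize(C[cam]['img'][:,:,::-1],None,fx=K,fy=K,interpolation=cv2.INTER_CUBIC)
    for n,a,b in S:
        q=proj(cam,W(P[n],np.array([a,b])/1e3));q=((q+.5)*K).round().astype(int)
        cv2.line(im,q[0].tolist(),q[1].tolist(),(0,255,0) if n!='brush' else (255,0,255),1,cv2.LINE_AA)
    tiles.append([im[v*K:(v+42)*K,u*K:(u+w)*K] for u,v,w,h in boxes])
cv2.imwrite('pics/ov.png',np.vstack([np.hstack(t) for t in tiles]))
E
```

```text
scoop [ 0.5462 -0.2192  1.2071] 69.2 
 [[0.9, -0.8], [0.3, 1.1], [-1.7, -1.1], [1.8, -0.5]]
rack [0.5161 0.2521 1.4785] 84.7 
 [[-0.2, -0.5], [-0.2, -1.0], [0.3, 0.1], [-0.9, 0.9], [-0.6, 1.8], [0.2, 0.4]]
brush [0.5233 0.2356 1.737 ] 99.5 
 [[0.1, 0.2], [0.4, 0.7], [-0.0, -1.0], [0.9, -0.1]]
dish [0.6804 0.0193 1.2215] 70.0 
 [[-0.2, 0.0], [1.2, 0.3], [1.0, -0.8], [1.2, 0.6], [1.3, 0.6], [-1.3, 1.9], [-0.0, -3.1], [-0.5, -3.1]]
bottle [ 0.4846 -0.0553  0.    ] 0.0 
 [[0.1, 0.0], [0.0, -0.1]]
jar [0.4937 0.4292 0.    ] 0.0 
 [[-0.3, -0.2], [-0.1, 0.8]]
```

View pics/ov.png

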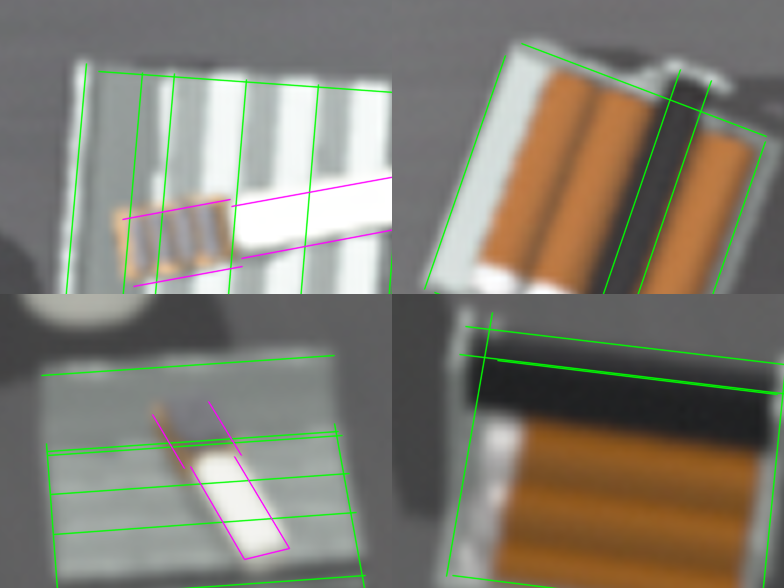

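The overlay fits within about 3 mm. The scoop bar's dark left face explains its apparent offset, and the grip will centre it anyway. Next I write a planner that gives row values.

```bash
cat > plan.py <<'E'
import sys,json,numpy as np
from plant import bot
from scipy.spatial.transform import Rotation as R
def Rd(yaw,tilt=0,axis_yaw=0): # tool down at yaw(deg); then tilt(deg) about horizontal world axis
    a=np.radians(axis_yaw)
    return R.from_rotvec(np.radians(tilt)*np.array([np.cos(a),np.sin(a),0]))*R.from_euler('xyz',[np.pi,0,np.radians(yaw)])
def plan(way,start=None):
    """way: list of (pos, Rot, n rows)"""
    s=bot.read_state()
    p,q=start or (np.array(s['eef_pos']),R.from_euler('xyz',s['orientation']))
    rows=[]
    for P,Q,n in way:
        P=np.array(P)
        if n==0: continue
        dq=(q.inv()*Q).as_rotvec()/n
        for i in range(n):
            d=q.inv().apply((P-p)/(n-i))
            # rounding fed forward
            a=np.round(d/.5,3); b=np.round(dq/np.radians(45),3)
            rows.append([a.tolist(),b.tolist()])
            p=p+q.apply(a*.5); q=q*R.from_rotvec(b*np.radians(45))
    print(json.dumps(rows).replace(' ',''),len(rows),p.round(4)); return p,q
def st():
    s=bot.read_state();print('t',s['t'],np.round(s['eef_pos'],4),np.degrees(s['orientation']).round(2),'F',np.round(s['contact_force'],1),'w',s['gripper_width'],s['grasp_force'],'J',np.round(s['joint_pos'],2))
E
python3 -c "
from plan import *
st();Q=Rd(99.5)
plan([((.5255,.2335,.11),Q,10)])
a=plan([((.5255,.2335,.043),Q,3)],((np.array([.5255,.2335,.11])),Q))"
```

```text
t 0.1 [0.2023 0.591  0.2478] [-1.7994e+02 -1.0000e-02  1.6110e+02] F [ 0.  -1.   0.3] w 0.08541620383955219 0.0 J [ 1.15  0.49  1.35  0.    1.3  -0.1 ]
[[[-0.084,-0.047,0.028],[-0.0,0.0,0.137]],[[-0.089,-0.037,0.028],[-0.0,0.0,0.137]],[[-0.092,-0.028,0.027],[-0.0,0.0,0.137]],[[-0.095,-0.017,0.028],[-0.0,0.0,0.137]],[[-0.096,-0.007,0.027],[-0.0,0.0,0.137]],[[-0.096,0.003,0.028],[-0.0,0.0,0.137]],[[-0.096,0.013,0.027],[-0.0,0.0,0.137]],[[-0.093,0.024,0.028],[-0.0,0.0,0.137]],[[-0.091,0.034,0.027],[-0.0,0.0,0.137]],[[-0.086,0.043,0.028],[-0.0,0.0,0.137]]] 10 [0.5257 0.2337 0.11  ]
[[[0.0,-0.0,0.045],[0.0,0.0,0.0]],[[0.0,-0.0,0.044],[0.0,0.0,0.0]],[[0.0,-0.0,0.045],[0.0,0.0,0.0]]] 3 [0.5255 0.2335 0.043 ]
```

Emit:
apply_moves:
  steps:
    - [[-0.084,-0.047,0.028],[0,0,0.137]]
    - [[-0.089,-0.037,0.028],[0,0,0.137]]
    - [[-0.092,-0.028,0.027],[0,0,0.137]]
    - [[-0.095,-0.017,0.028],[0,0,0.137]]
    - [[-0.096,-0.007,0.027],[0,0,0.137]]
    - [[-0.096,0.003,0.028],[0,0,0.137]]
    - [[-0.096,0.013,0.027],[0,0,0.137]]
    - [[-0.093,0.024,0.028],[0,0,0.137]]
    - [[-0.091,0.034,0.027],[0,0,0.137]]
    - [[-0.086,0.043,0.028],[0,0,0.137]]
  grip: 0.1
  force: 30

```text
t: 1.35
eef_pos: [0.5268, 0.2328, 0.1097]
orientation: [-3.141, -0.0, 1.732]
contact_force: [0.2, 1.6, 0.1]
gripper_width: 0.0386
grasp_force: 0.0
```

Emit:
apply_moves:
  steps:
    - [[0,0,0.03],[0,0,0]]
    - [[0,0,0.03],[0,0,0]]
    - [[0,0,0.03],[0,0,0]]
    - [[0,0,0.02],[0,0,0]]
    - [[0,0,0.01],[0,0,0]]
    - [[0,0,0.006],[0,0,0]]
    - [[0,0,0.004],[0,0,0]]
    - [[0,0,0.004],[0,0,0]]
    - [[0,0,0],[0,0,0]]
    - [[0,0,0],[0,0,0]]

```text
t: 2.6
eef_pos: [0.5259, 0.2341, 0.0434]
orientation: [3.141, -0.0, 1.736]
contact_force: [0.3, 0.3, -0.0]
gripper_width: 0.0386
grasp_force: 0.0
```

```bash
python3 - <<'E'
from plan import *
import cv2
from plant import read_camera
st()
o=[]
for n,(u,v) in dict(top=(155,165),side=(200,135)).items():
    c=read_camera(n); o.append(cv2.resize(c['img'][v:v+66,u:u+66,::-1],None,fx=6,fy=6,interpolation=cv2.INTER_CUBIC))
cv2.imwrite('pics/g1.png',np.hstack(o))
E
```

```text
t 2.6 [0.5259 0.2341 0.0434] [179.99  -0.    99.45] F [ 0.3  0.3 -0. ] w 0.03863338353920976 0.0 J [0.32 0.69 1.66 0.   0.79 0.15]
```

View pics/g1.png

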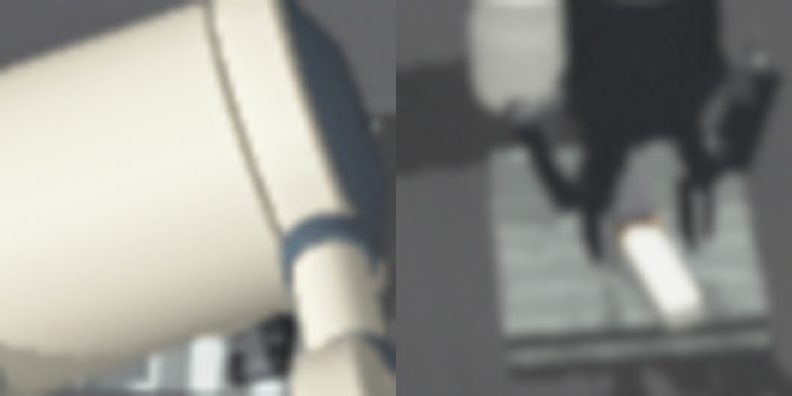

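The top view is hidden by the arm. The side crop shows the fingers straddling the handle just behind the head at (650,220). Now I close and lift a little.

Emit:
apply_moves:
  steps:
    - [[0,0,0.004],[0,0,0]]
    - [[0,0,0.002],[0,0,0]]
    - [[0,0,0],[0,0,0]]
    - [[0,0,0],[0,0,0]]
    - [[0,0,0],[0,0,0]]
    - [[0,0,0],[0,0,0]]
    - [[0,0,0],[0,0,0]]
    - [[0,0,-0.01],[0,0,0]]
    - [[0,0,-0.02],[0,0,0]]
    - [[0,0,-0.04],[0,0,0]]
  grip: 1

```text
t: 3.95
eef_pos: [0.5255, 0.234, 0.0755]
orientation: [-3.14, 0.0, 1.736]
contact_force: [0.3, 1.1, 0.1]
gripper_width: 0.0191
grasp_force: 29.6
```

```bash
python3 - <<'E'
from plan import *
st();Q=Rd(70)
# brush in the grip: brush centre is +3mm along its x (tool x at yaw ~99.5)
d=np.array([np.cos(np.radians(70)),np.sin(np.radians(70)),0])
c=np.array([.6804,.0193,0])-.003*d
print(c)
plan([(c+[0,0,.075],Q,10)])
E
```

```text
t 3.95 [0.5255 0.234  0.0755] [-1.7993e+02  1.0000e-02  9.9450e+01] F [0.3 1.1 0.1] w 0.019118910928564013 29.595225155353546 J [ 0.32  0.64  1.64 -0.    0.86  0.15]
[0.67937394 0.01648092 0.        ]
[[[-0.048,0.023,0.0],[-0.0,0.0,0.065]],[[-0.047,0.026,0.0],[-0.0,0.0,0.065]],[[-0.045,0.028,0.0],[-0.0,0.0,0.065]],[[-0.044,0.03,0.0],[-0.0,0.0,0.065]],[[-0.042,0.032,0.0],[-0.0,0.0,0.065]],[[-0.041,0.035,0.0],[-0.0,0.0,0.065]],[[-0.039,0.037,0.0],[-0.0,0.0,0.065]],[[-0.037,0.038,0.0],[-0.0,0.0,0.065]],[[-0.034,0.04,0.0],[-0.0,0.0,0.065]],[[-0.033,0.043,0.001],[-0.0,0.0,0.065]]] 10 [0.6795 0.0163 0.0749]
```

Emit:
apply_moves:
  steps:
    - [[-0.048,0.023,0],[0,0,0.065]]
    - [[-0.047,0.026,0],[0,0,0.065]]
    - [[-0.045,0.028,0],[0,0,0.065]]
    - [[-0.044,0.03,0],[0,0,0.065]]
    - [[-0.042,0.032,0],[0,0,0.065]]
    - [[-0.041,0.035,0],[0,0,0.065]]
    - [[-0.039,0.037,0],[0,0,0.065]]
    - [[-0.037,0.038,0],[0,0,0.065]]
    - [[-0.034,0.04,0],[0,0,0.065]]
    - [[-0.033,0.043,0],[0,0,0.065]]

```text
t: 5.2
eef_pos: [0.6807, 0.0151, 0.0753]
orientation: [-3.141, 0.0, 1.222]
contact_force: [-0.0, 1.2, -0.4]
gripper_width: 0.019
grasp_force: 29.6
```

Emit:
apply_moves:
  steps:
    - [[0,0,0],[0,0,0]]
    - [[0,0,0.02],[0,0,0]]
    - [[0,0,0.03],[0,0,0]]
    - [[0,0,0.02],[0,0,0]]
    - [[0,0,0.01],[0,0,0]]
    - [[0,0,0.006],[0,0,0]]
    - [[0,0,0.005],[0,0,0]]
    - [[0,0,0.003],[0,0,0]]
    - [[0,0,0.002],[0,0,0]]
    - [[0,0,0],[0,0,0]]

```text
t: 6.45
eef_pos: [0.68, 0.0164, 0.0274]
orientation: [3.141, -0.0, 1.225]
contact_force: [-0.3, 0.1, 0.2]
gripper_width: 0.0188
grasp_force: 29.6
```

Emit:
apply_moves:
  steps:
    - [[0,0,0.002],[0,0,0]]
    - [[0,0,0],[0,0,0]]
    - [[0,0,0],[0,0,0]]
    - [[0,0,0],[0,0,0]]
    - [[0,0,-0.01],[0,0,0]]
    - [[0,0,-0.03],[0,0,0]]
    - [[0,0,-0.06],[0,0,0]]
    - [[0,0,-0.08],[0,0,0]]
    - [[0,0,-0.1],[0,0,0]]
    - [[0,0,-0.1],[0,0,0]]
  grip: 0.1

```text
t: 7.7
eef_pos: [0.6797, 0.0164, 0.2192]
orientation: [3.141, -0.0, 1.225]
contact_force: [0.7, 0.3, 0.1]
gripper_width: 0.0382
grasp_force: 0.0
```

```bash
python3 - <<'E'
from plan import *
st()
y=np.radians(69.2)
g=np.array([.5462,-.2192,0])-.005*np.array([np.cos(y),np.sin(y),0])
for yaw in(159.2,-20.8):
  print(g.round(4),yaw); plan([(g+[0,0,.17],Rd(yaw),10)])
E
```

```text
t 7.7 [0.6797 0.0164 0.2192] [ 1.7995e+02 -2.0000e-02  7.0200e+01] F [0.7 0.3 0.1] w 0.03816704137203629 0.0 J [-0.06  0.6   1.23  0.    1.31  0.28]
[ 0.5444 -0.2239  0.    ] 159.2
[[[-0.054,-0.009,0.01],[0.0,0.0,-0.198]],[[-0.052,-0.018,0.01],[0.0,0.0,-0.198]],[[-0.049,-0.025,0.01],[0.0,0.0,-0.198]],[[-0.045,-0.033,0.01],[0.0,0.0,-0.198]],[[-0.039,-0.039,0.01],[0.0,0.0,-0.198]],[[-0.032,-0.045,0.01],[0.0,0.0,-0.198]],[[-0.025,-0.049,0.01],[0.0,0.0,-0.198]],[[-0.017,-0.052,0.009],[0.0,0.0,-0.198]],[[-0.009,-0.055,0.01],[0.0,0.0,-0.198]],[[-0.0,-0.055,0.009],[0.0,0.0,-0.198]]] 10 [ 0.5444 -0.2238  0.17  ]
[ 0.5444 -0.2239  0.    ] -20.8
[[[-0.054,-0.009,0.01],[0.0,-0.0,0.202]],[[-0.055,-0.001,0.01],[0.0,-0.0,0.202]],[[-0.055,0.008,0.01],[0.0,-0.0,0.202]],[[-0.053,0.017,0.01],[0.0,-0.0,0.202]],[[-0.049,0.025,0.01],[0.0,-0.0,0.202]],[[-0.045,0.032,0.01],[0.0,-0.0,0.202]],[[-0.039,0.039,0.01],[0.0,-0.0,0.202]],[[-0.032,0.045,0.009],[0.0,-0.0,0.202]],[[-0.025,0.049,0.01],[0.0,-0.0,0.202]],[[-0.016,0.052,0.009],[0.0,-0.0,0.202]]] 10 [ 0.5447 -0.2237  0.17  ]
```

Emit:
apply_moves:
  steps:
    - [[-0.054,-0.009,0.01],[0,0,-0.198]]
    - [[-0.052,-0.018,0.01],[0,0,-0.198]]
    - [[-0.049,-0.025,0.01],[0,0,-0.198]]
    - [[-0.045,-0.033,0.01],[0,0,-0.198]]
    - [[-0.039,-0.039,0.01],[0,0,-0.198]]
    - [[-0.032,-0.045,0.01],[0,0,-0.198]]
    - [[-0.025,-0.049,0.01],[0,0,-0.198]]
    - [[-0.017,-0.052,0.009],[0,0,-0.198]]
    - [[-0.009,-0.055,0.01],[0,0,-0.198]]
    - [[0,-0.055,0.009],[0,0,-0.198]]
  grip: -0.3

```text
t: 8.95
eef_pos: [0.5442, -0.2246, 0.1683]
orientation: [-3.141, 0.001, 2.786]
contact_force: [-0.5, 0.7, 0.8]
gripper_width: 0.0556
grasp_force: 0.0
```

```bash
python3 - <<'E'
from plan import *
import cv2
from plant import read_camera
st()
o=[]
for n,(u,v) in dict(top=(325,150),side=(240,230)).items():
    c=read_camera(n); o.append(cv2.resize(c['img'][v:v+80,u:u+80,::-1],None,fx=5,fy=5,interpolation=cv2.INTER_CUBIC))
c=read_camera('top'); o2=cv2.resize(c['img'][105:185,235:315,::-1],None,fx=2.5,fy=2.5,interpolation=cv2.INTER_CUBIC)
a=np.zeros((600,800,3),np.uint8);a[:400]=np.hstack(o);a[400:,:200]=o2
cv2.imwrite('pics/g2.png',a)
E
```

```text
t 8.95 [ 0.5442 -0.2246  0.1683] [-1.7999e+02  7.0000e-02  1.5960e+02] F [-0.5  0.7  0.8] w 0.055562714395137755 0.0 J [-0.49  0.53  1.53 -0.    1.08 -1.71]
```

View pics/g2.png

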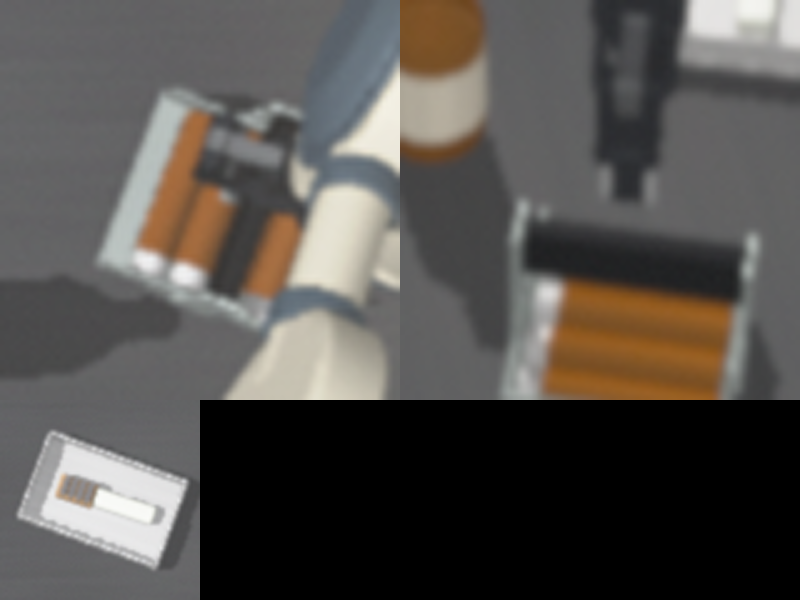

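The brush lies flat along the dish (lower-left crop, (105,500)). The fingers hang over the middle of the bar. I descend and grip.

Emit:
apply_moves:
  steps:
    - [[0,0,0.03],[0,0,0]]
    - [[0,0,0.04],[0,0,0]]
    - [[0,0,0.04],[0,0,0]]
    - [[0,0,0.03],[0,0,0]]
    - [[0,0,0.02],[0,0,0]]
    - [[0,0,0.01],[0,0,0]]
    - [[0,0,0.008],[0,0,0]]
    - [[0,0,0],[0,0,0]]
    - [[0,0,0],[0,0,0]]
    - [[0,0,0],[0,0,0]]

```text
t: 10.35
eef_pos: [0.5447, -0.2239, 0.0786]
orientation: [-3.142, 0.0, 2.78]
contact_force: [-0.4, 0.7, -0.2]
gripper_width: 0.0556
grasp_force: 0.0
```

Emit:
apply_moves:
  steps:
    - [[0,0,0],[0,0,0]]
    - [[0,0,0],[0,0,0]]
    - [[0,0,0],[0,0,0]]
    - [[0,0,0],[0,0,0]]
    - [[0,0,0],[0,0,0]]
    - [[0,0,0],[0,0,0]]
    - [[0,0,0],[0,0,0]]
    - [[0,0,0],[0,0,0]]
    - [[0,0,0],[0,0,0]]
    - [[0,0,0],[0,0,0]]
  grip: 1
  force: 70

```text
t: 11.6
eef_pos: [0.5446, -0.2238, 0.0783]
orientation: [-3.142, -0.0, 2.78]
contact_force: [-0.7, -1.7, 0.2]
gripper_width: 0.0109
grasp_force: 71.3
```

```bash
python3 - <<'E'
from plan import *
st()
E
```

```text
t 11.6 [ 0.5446 -0.2238  0.0783] [-180.    -0.   159.3] F [-0.7 -1.7  0.2] w 0.010935480212397255 71.2506365776062 J [-0.49  0.65  1.6  -0.    0.89 -1.7 ]
```

Both grips are good. Next I plan the lift and a smooth carry around the bottle.

```bash
cat >> plan.py <<'E'
RK=np.array([.5161,.2521]);RY=84.7
def tcp(lipx,lipz,th,y=0):
    c,s=np.cos(np.radians(th)),np.sin(np.radians(th))
    x=lipx/1e3-.055*c+.0603*s; z=lipz/1e3+.055*s+.0603*c
    a=np.radians(RY);w=RK+x*np.array([np.cos(a),np.sin(a)])+y*np.array([-np.sin(a),np.cos(a)])
    return np.r_[w,z],Rd(RY+90,th,RY+90)
def mj(t): return t**3*(10-15*t+6*t*t)
E
python3 - <<'E'
from plan import *
s=bot.read_state();p0=np.array(s['eef_pos']);q0=R.from_euler('xyz',s['orientation'])
way=[(p0+[0,0,.14*mj(i/10)],q0,1) for i in range(1,11)]
a=plan(way)
A=p0+[0,0,.14];E,QE=tcp(26,100,0)
B=np.array([.66,-.06,.22])
N=30;dr=(q0.inv()*QE).as_rotvec();way=[]
for i in range(1,N+1):
    u=mj(i/N); way.append(((1-u)**2*A+2*u*(1-u)*B+u*u*E,q0*R.from_rotvec(dr*u),1))
b=a
for k in range(3): b=plan(way[10*k:10*k+10],b)
print(way[14][0],E,np.degrees(dr))
E
```

```text
[[[0.0,-0.0,-0.002],[0.0,0.0,0.0]],[[0.0,-0.0,-0.014],[0.0,0.0,0.0]],[[0.0,-0.0,-0.03],[0.0,0.0,0.0]],[[0.0,-0.0,-0.043],[0.0,0.0,0.0]],[[0.0,-0.0,-0.051],[0.0,0.0,0.0]],[[0.0,-0.0,-0.051],[0.0,0.0,0.0]],[[0.0,-0.0,-0.043],[0.0,0.0,0.0]],[[0.0,-0.0,-0.03],[0.0,0.0,0.0]],[[0.0,-0.0,-0.014],[0.0,0.0,0.0]],[[0.0,-0.0,-0.002],[0.0,0.0,0.0]]] 10 [ 0.5446 -0.2238  0.2183]
[[[-0.0,0.0,-0.0],[-0.0,-0.0,-0.0]],[[-0.001,0.002,-0.0],[-0.0,-0.0,-0.001]],[[-0.001,0.005,-0.0],[-0.0,-0.0,-0.002]],[[-0.002,0.008,-0.0],[-0.0,-0.0,-0.004]],[[-0.002,0.013,-0.0],[-0.0,-0.0,-0.005]],[[-0.004,0.017,0.0],[-0.0,-0.0,-0.008]],[[-0.004,0.022,0.0],[-0.0,-0.0,-0.01]],[[-0.003,0.028,0.001],[-0.0,-0.0,-0.012]],[[-0.003,0.032,0.001],[-0.0,-0.0,-0.014]],[[-0.001,0.037,0.002],[-0.0,-0.0,-0.016]]] 10 [ 0.5816 -0.15    0.2163]
[[[0.002,0.042,0.003],[-0.0,-0.0,-0.018]],[[0.004,0.045,0.003],[-0.0,-0.0,-0.019]],[[0.007,0.048,0.005],[-0.0,-0.0,-0.02]],[[0.012,0.051,0.005],[-0.0,-0.0,-0.021]],[[0.015,0.052,0.007],[-0.0,-0.0,-0.021]],[[0.018,0.054,0.008],[-0.0,-0.0,-0.021]],[[0.022,0.054,0.008],[-0.0,-0.0,-0.021]],[[0.024,0.054,0.009],[-0.0,-0.0,-0.021]],[[0.025,0.052,0.01],[-0.0,-0.0,-0.019]],[[0.026,0.049,0.009],[-0.0,-0.0,-0.017]]] 10 [0.5634 0.1096 0.1828]
[[[0.025,0.045,0.009],[-0.0,-0.0,-0.016]],[[0.024,0.042,0.009],[-0.0,-0.0,-0.014]],[[0.021,0.035,0.007],[-0.0,-0.0,-0.012]],[[0.019,0.03,0.006],[-0.0,-0.0,-0.01]],[[0.014,0.023,0.006],[-0.0,-0.0,-0.008]],[[0.011,0.018,0.003],[-0.0,-0.0,-0.006]],[[0.008,0.011,0.003],[-0.0,-0.0,-0.003]],[[0.004,0.006,0.001],[-0.0,-0.0,-0.002]],[[0.001,0.003,0.001],[-0.0,-0.0,-0.001]],[[0.0,0.0,-0.0],[-0.0,-0.0,-0.0]]] 10 [0.5136 0.2232 0.1603]
[ 0.59449518 -0.03015175  0.20464314] [0.51342125 0.22322398 0.1603    ] [-2.56049194e-03 -4.54892997e-04 -1.53960591e+01]
```

Emit:
apply_moves:
  steps:
    - [[0,0,-0.002],[0,0,0]]
    - [[0,0,-0.014],[0,0,0]]
    - [[0,0,-0.03],[0,0,0]]
    - [[0,0,-0.043],[0,0,0]]
    - [[0,0,-0.051],[0,0,0]]
    - [[0,0,-0.051],[0,0,0]]
    - [[0,0,-0.043],[0,0,0]]
    - [[0,0,-0.03],[0,0,0]]
    - [[0,0,-0.014],[0,0,0]]
    - [[0,0,-0.002],[0,0,0]]

```text
t: 12.85
eef_pos: [0.5445, -0.2238, 0.2184]
orientation: [-3.142, 0.0, 2.78]
contact_force: [-0.0, 0.5, -5.4]
gripper_width: 0.0108
grasp_force: 70.4
```

Emit:
apply_moves:
  steps:
    - [[0,0,0],[0,0,0]]
    - [[-0.001,0.002,0],[0,0,-0.001]]
    - [[-0.001,0.005,0],[0,0,-0.002]]
    - [[-0.002,0.008,0],[0,0,-0.004]]
    - [[-0.002,0.013,0],[0,0,-0.005]]
    - [[-0.004,0.017,0],[0,0,-0.008]]
    - [[-0.004,0.022,0],[0,0,-0.01]]
    - [[-0.003,0.028,0.001],[0,0,-0.012]]
    - [[-0.003,0.032,0.001],[0,0,-0.014]]
    - [[-0.001,0.037,0.002],[0,0,-0.016]]

```text
t: 14.1
eef_pos: [0.582, -0.1488, 0.2162]
orientation: [3.142, 0.0, 2.838]
contact_force: [0.0, -0.1, -5.8]
gripper_width: 0.0106
grasp_force: 70.4
```

Emit:
apply_moves:
  steps:
    - [[0.002,0.042,0.003],[0,0,-0.018]]
    - [[0.004,0.045,0.003],[0,0,-0.019]]
    - [[0.007,0.048,0.005],[0,0,-0.02]]
    - [[0.012,0.051,0.005],[0,0,-0.021]]
    - [[0.015,0.052,0.007],[0,0,-0.021]]
    - [[0.018,0.054,0.008],[0,0,-0.021]]
    - [[0.022,0.054,0.008],[0,0,-0.021]]
    - [[0.024,0.054,0.009],[0,0,-0.021]]
    - [[0.025,0.052,0.01],[0,0,-0.019]]
    - [[0.026,0.049,0.009],[0,0,-0.017]]

```text
t: 15.35
eef_pos: [0.5629, 0.1116, 0.1826]
orientation: [3.141, 0.0, 2.994]
contact_force: [-0.1, 0.0, -5.2]
gripper_width: 0.0111
grasp_force: 70.3
```

Emit:
apply_moves:
  steps:
    - [[0.025,0.045,0.009],[0,0,-0.016]]
    - [[0.024,0.042,0.009],[0,0,-0.014]]
    - [[0.021,0.035,0.007],[0,0,-0.012]]
    - [[0.019,0.03,0.006],[0,0,-0.01]]
    - [[0.014,0.023,0.006],[0,0,-0.008]]
    - [[0.011,0.018,0.003],[0,0,-0.006]]
    - [[0.008,0.011,0.003],[0,0,-0.003]]
    - [[0.004,0.006,0.001],[0,0,-0.002]]
    - [[0.001,0.003,0.001],[0,0,-0.001]]
    - [[0,0,0],[0,0,0]]

```text
t: 16.6
eef_pos: [0.5138, 0.223, 0.1603]
orientation: [3.142, 0.0, 3.049]
contact_force: [-0.5, 0.4, -6.0]
gripper_width: 0.011
grasp_force: 70.4
```

```bash
python3 - <<'E'
from plan import *
import cv2
from plant import read_camera
st()
way=[tcp(26,100-57*mj(i/10),0)+(1,) for i in range(1,11)]
plan(way)
o=[]
for n,(u,v) in dict(top=(145,145),side=(190,100)).items():
    c=read_camera(n); o.append(cv2.resize(c['img'][v:v+120,u:u+80,::-1],None,fx=5,fy=5,interpolation=cv2.INTER_CUBIC))
cv2.imwrite('pics/g3.png',np.hstack(o))
E
```

```text
t 16.6 [0.5138 0.223  0.1603] [1.8000e+02 1.0000e-02 1.7468e+02] F [-0.5  0.4 -6. ] w 0.010974746200366037 70.40565133094788 J [ 0.3   0.51  1.61 -0.    1.03 -1.17]
[[[0.001,0.0,0.001],[0.0,0.0,-0.0]],[[-0.0,0.0,0.006],[0.0,0.0,-0.0]],[[-0.0,0.0,0.012],[0.0,0.0,-0.0]],[[-0.0,0.0,0.017],[0.0,0.0,-0.0]],[[-0.0,0.0,0.021],[0.0,0.0,-0.0]],[[-0.0,0.0,0.021],[0.0,0.0,-0.0]],[[-0.0,0.0,0.017],[0.0,0.0,-0.0]],[[-0.0,0.0,0.012],[0.0,0.0,-0.0]],[[-0.0,0.0,0.006],[0.0,0.0,-0.0]],[[-0.0,0.0,0.001],[0.0,0.0,-0.0]]] 10 [0.5133 0.2231 0.1033]
```

View pics/g3.png

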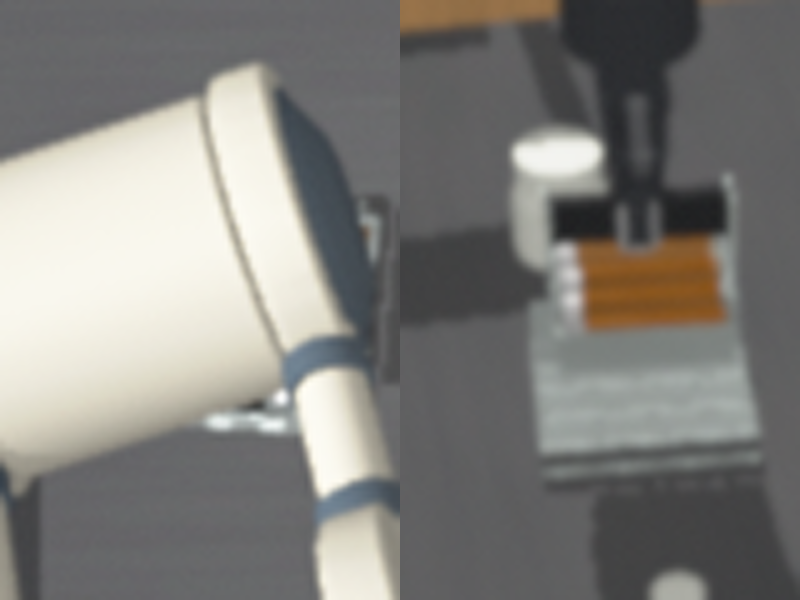

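The scoop is over the rack with the vials still in their row, and the fingers are mid-bar. I descend and plan the tilt.

Emit:
apply_moves:
  steps:
    - [[0,0,0.001],[0,0,0]]
    - [[0,0,0.006],[0,0,0]]
    - [[0,0,0.012],[0,0,0]]
    - [[0,0,0.017],[0,0,0]]
    - [[0,0,0.021],[0,0,0]]
    - [[0,0,0.021],[0,0,0]]
    - [[0,0,0.017],[0,0,0]]
    - [[0,0,0.012],[0,0,0]]
    - [[0,0,0.006],[0,0,0]]
    - [[0,0,0.001],[0,0,0]]

```text
t: 17.95
eef_pos: [0.5137, 0.2232, 0.1032]
orientation: [-3.142, -0.0, 3.049]
contact_force: [0.4, 0.3, -5.4]
gripper_width: 0.0112
grasp_force: 70.3
```

```bash
python3 - <<'E'
from plan import *
st()
way=[]
for th in(2,5,8.5,12.5,17,21,23.5,24,24,24):
    c,s=np.cos(np.radians(th)),np.sin(np.radians(th))
    way.append(tcp(26,max(24,22+18*c-36*s),th)+(1,))
a=plan(way)
X=26;way=[]
for i in range(40):
    X-=min(2.8,.7*(i+1)); way.append(tcp(X,24,24)+(1,))
for k in range(4):
    a=plan(way[10*k:10*k+10],a)
print(X)
E
```

```text
t 17.95 [0.5137 0.2232 0.1032] [-180.    -0.   174.7] F [ 0.4  0.3 -5.4] w 0.011244713484263646 70.34539103507996 J [ 0.3   0.59  1.66 -0.    0.9  -1.17]
[[[0.0,0.004,0.005],[0.044,-0.0,-0.0]],[[0.0,0.007,-0.002],[0.067,-0.0,-0.0]],[[0.0,0.008,-0.002],[0.078,-0.0,-0.0]],[[0.0,0.009,-0.002],[0.089,-0.0,-0.0]],[[0.0,0.011,-0.002],[0.1,-0.0,-0.0]],[[0.0,0.011,-0.002],[0.089,-0.0,-0.0]],[[0.0,0.006,-0.002],[0.055,-0.0,-0.0]],[[0.0,0.002,-0.0],[0.011,-0.0,-0.0]],[[0.0,-0.0,-0.0],[0.0,-0.0,-0.0]],[[0.0,-0.0,-0.0],[0.0,-0.0,-0.0]]] 10 [0.5164 0.2525 0.1012]
[[[0.0,-0.002,0.0],[0.0,-0.0,-0.0]],[[0.0,-0.002,0.001],[0.0,-0.0,-0.0]],[[0.0,-0.004,0.002],[0.0,-0.0,-0.0]],[[0.0,-0.005,0.002],[0.0,-0.0,-0.0]],[[0.0,-0.005,0.003],[0.0,-0.0,-0.0]],[[0.0,-0.005,0.002],[0.0,-0.0,-0.0]],[[0.0,-0.006,0.002],[0.0,-0.0,-0.0]],[[0.0,-0.005,0.002],[0.0,-0.0,-0.0]],[[0.0,-0.005,0.003],[0.0,-0.0,-0.0]],[[0.0,-0.005,0.002],[0.0,-0.0,-0.0]]] 10 [0.5142 0.2286 0.1014]
[[[0.0,-0.005,0.002],[0.0,-0.0,-0.0]],[[0.0,-0.005,0.002],[0.0,-0.0,-0.0]],[[0.0,-0.005,0.003],[0.0,-0.0,-0.0]],[[0.0,-0.005,0.002],[0.0,-0.0,-0.0]
[... 365 characters left out ...]
0.0,-0.006,0.002],[0.0,-0.0,-0.0]],[[0.0,-0.005,0.002],[0.0,-0.0,-0.0]],[[0.0,-0.005,0.002],[0.0,-0.0,-0.0]],[[0.0,-0.005,0.003],[0.0,-0.0,-0.0]],[[0.0,-0.005,0.002],[0.0,-0.0,-0.0]],[[0.0,-0.005,0.002],[0.0,-0.0,-0.0]],[[0.0,-0.005,0.002],[0.0,-0.0,-0.0]]] 10 [0.509  0.1731 0.1016]
[[[0.0,-0.005,0.003],[0.0,-0.0,-0.0]],[[0.0,-0.006,0.002],[0.0,-0.0,-0.0]],[[0.0,-0.005,0.002],[0.0,-0.0,-0.0]],[[0.0,-0.005,0.003],[0.0,-0.0,-0.0]],[[0.0,-0.005,0.002],[0.0,-0.0,-0.0]],[[0.0,-0.005,0.002],[0.0,-0.0,-0.0]],[[0.0,-0.005,0.002],[0.0,-0.0,-0.0]],[[0.0,-0.005,0.003],[0.0,-0.0,-0.0]],[[0.0,-0.005,0.002],[0.0,-0.0,-0.0]],[[0.0,-0.005,0.002],[0.0,-0.0,-0.0]]] 10 [0.5064 0.1453 0.1015]
-81.79999999999995
```

Emit:
apply_moves:
  steps:
    - [[0,0.004,0.005],[0.044,0,0]]
    - [[0,0.007,-0.002],[0.067,0,0]]
    - [[0,0.008,-0.002],[0.078,0,0]]
    - [[0,0.009,-0.002],[0.089,0,0]]
    - [[0,0.011,-0.002],[0.1,0,0]]
    - [[0,0.011,-0.002],[0.089,0,0]]
    - [[0,0.006,-0.002],[0.055,0,0]]
    - [[0,0.002,0],[0.011,0,0]]
    - [[0,0,0],[0,0,0]]
    - [[0,0,0],[0,0,0]]

```text
t: 19.2
eef_pos: [0.5164, 0.2521, 0.1015]
orientation: [-2.724, 0.0, 3.048]
contact_force: [0.1, -0.2, -3.7]
gripper_width: 0.0108
grasp_force: 70.6
```

```bash
python3 - <<'E'
from plan import *
import cv2
from plant import read_camera
st(); print(tcp(26,24,24)[0])
o=[]
for n,(u,v) in dict(side=(195,120)).items():
    c=read_camera(n); o.append(cv2.resize(c['img'][v:v+90,u:u+100,::-1],None,fx=6,fy=6,interpolation=cv2.INTER_CUBIC))
cv2.imwrite('pics/g4.png',np.hstack(o))
E
```

```text
t 19.2 [0.5164 0.2521 0.1015] [-1.5606e+02  1.0000e-02  1.7466e+02] F [ 0.1 -0.2 -3.7] w 0.010819337171417177 70.5577003955841 J [ 0.53  0.72  1.44 -0.35  1.25 -0.79]
[0.51612598 0.25238002 0.10145731]
```

View pics/g4.png

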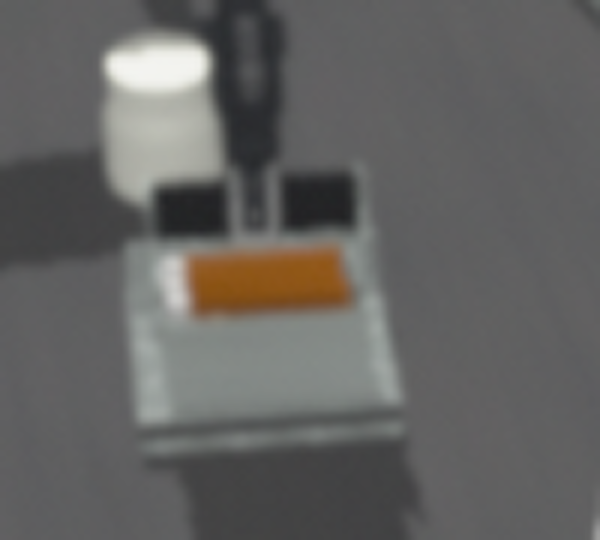

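The row has advanced by about one and a half vials. The last vial is at (260,280), clear of the back wall, so one vial is out and the rest are queued behind it as intended. I retract slowly.

Emit:
apply_moves:
  steps:
    - [[0,-0.002,0],[0,0,0]]
    - [[0,-0.002,0.001],[0,0,0]]
    - [[0,-0.004,0.002],[0,0,0]]
    - [[0,-0.005,0.002],[0,0,0]]
    - [[0,-0.005,0.003],[0,0,0]]
    - [[0,-0.005,0.002],[0,0,0]]
    - [[0,-0.006,0.002],[0,0,0]]
    - [[0,-0.005,0.002],[0,0,0]]
    - [[0,-0.005,0.003],[0,0,0]]
    - [[0,-0.005,0.002],[0,0,0]]

```text
t: 20.5
eef_pos: [0.5141, 0.2284, 0.1015]
orientation: [-2.723, 0.0, 3.049]
contact_force: [-0.5, 0.9, -4.3]
gripper_width: 0.011
grasp_force: 70.5
```

Emit:
apply_moves:
  steps:
    - [[0,-0.005,0.002],[0,0,0]]
    - [[0,-0.005,0.002],[0,0,0]]
    - [[0,-0.005,0.003],[0,0,0]]
    - [[0,-0.005,0.002],[0,0,0]]
    - [[0,-0.006,0.002],[0,0,0]]
    - [[0,-0.005,0.003],[0,0,0]]
    - [[0,-0.005,0.002],[0,0,0]]
    - [[0,-0.005,0.002],[0,0,0]]
    - [[0,-0.005,0.002],[0,0,0]]
    - [[0,-0.005,0.003],[0,0,0]]

```text
t: 21.75
eef_pos: [0.5116, 0.2006, 0.1014]
orientation: [-2.723, 0.0, 3.049]
contact_force: [-0.3, -0.6, -3.1]
gripper_width: 0.0108
grasp_force: 70.6
```

Emit:
apply_moves:
  steps:
    - [[0,-0.005,0.002],[0,0,0]]
    - [[0,-0.005,0.002],[0,0,0]]
    - [[0,-0.005,0.003],[0,0,0]]
    - [[0,-0.006,0.002],[0,0,0]]
    - [[0,-0.005,0.002],[0,0,0]]
    - [[0,-0.005,0.002],[0,0,0]]
    - [[0,-0.005,0.003],[0,0,0]]
    - [[0,-0.005,0.002],[0,0,0]]
    - [[0,-0.005,0.002],[0,0,0]]
    - [[0,-0.005,0.002],[0,0,0]]

```text
t: 23.0
eef_pos: [0.509, 0.1729, 0.1017]
orientation: [-2.723, 0.0, 3.049]
contact_force: [0.5, 0.6, -3.6]
gripper_width: 0.0107
grasp_force: 70.8
```

```bash
python3 - <<'E'
from plan import *
import cv2
from plant import read_camera
st(); 
o=[]
for n,(u,v) in dict(side=(200,120),top=(150,160)).items():
    c=read_camera(n); o.append(cv2.resize(c['img'][v:v+90,u:u+80,::-1],None,fx=5,fy=5,interpolation=cv2.INTER_CUBIC))
cv2.imwrite('pics/g5.png',np.hstack(o))
E
```

```text
t 23.0 [0.509  0.1729 0.1017] [-156.02    0.    174.69] F [ 0.5  0.6 -3.6] w 0.010683711805466454 70.77868938446045 J [ 0.43  0.67  1.57 -0.4   1.15 -0.84]
```

View pics/g5.png

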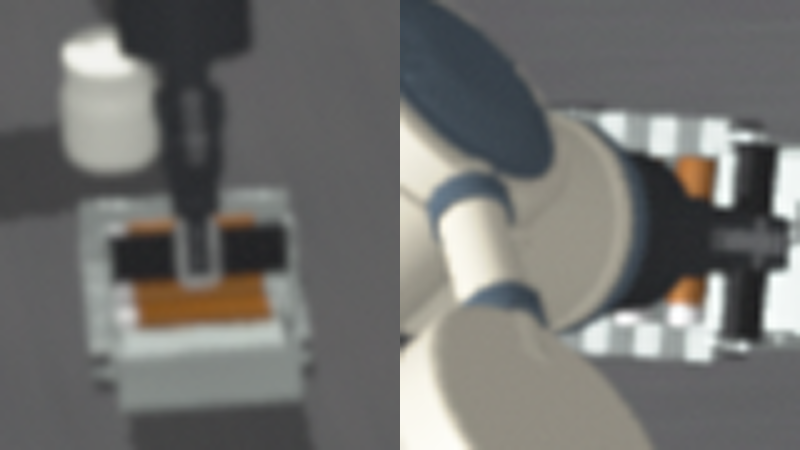

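The side crop shows vials in the rack beyond the bar with the scoop floor almost empty. The top crop shows a vial near (690,230) and another cap at (627,318). I finish the retract.

Emit:
apply_moves:
  steps:
    - [[0,-0.005,0.003],[0,0,0]]
    - [[0,-0.006,0.002],[0,0,0]]
    - [[0,-0.005,0.002],[0,0,0]]
    - [[0,-0.005,0.003],[0,0,0]]
    - [[0,-0.005,0.002],[0,0,0]]
    - [[0,-0.005,0.002],[0,0,0]]
    - [[0,-0.005,0.002],[0,0,0]]
    - [[0,-0.005,0.003],[0,0,0]]
    - [[0,-0.005,0.002],[0,0,0]]
    - [[0,-0.005,0.002],[0,0,0]]

```text
t: 24.35
eef_pos: [0.5064, 0.1451, 0.1015]
orientation: [-2.723, 0.0, 3.049]
contact_force: [-0.3, -0.5, -3.1]
gripper_width: 0.0113
grasp_force: 70.8
```

```bash
python3 - <<'E'
from plan import *
import h
from plant import read_camera
st()
c=read_camera('side'); C={'side':c}
def W(L): return h.W([*RK,np.radians(RY)],np.array(L)/1e3)
# sample side image along the rack x at y=-20,20 at height of vial tops; and mask centroid of orange
im=c['img'].astype(int); m=(im[...,0]>90)&(im[...,0]-im[...,2]>60)
for y in(-25,0,25):
    L=[[x,y,33.7] for x in range(-100,60,4)]
    uv=h.proj('side',W(L),C).round().astype(int)
    print(y,[(l[0],int(m[v,u]),*im[v,u].tolist()) for l,(u,v) in zip(L,uv)])
E
```

```text
t 24.35 [0.5064 0.1451 0.1015] [-156.01    0.    174.69] F [-0.3 -0.5 -3.1] w 0.011257960726199296 70.77012062072754 J [ 0.38  0.66  1.61 -0.41  1.11 -0.86]
-25 [(-100, 0, 189, 198, 192), (-96, 0, 183, 193, 186), (-92, 0, 163, 170, 165), (-88, 0, 126, 131, 128), (-84, 0, 103, 105, 104), (-80, 0, 110, 111, 108), (-76, 0, 110, 111, 108), (-72, 0, 120, 115, 106), (-68, 0, 115, 96, 78), (-64, 1, 114, 81, 48), (-60, 1, 117, 78, 38), (-56, 1, 117, 78, 38), (-52, 1, 107, 72, 38), (-48, 1, 107, 72, 38), (-44, 0, 82, 57, 37), (-40, 0, 54, 44, 39), (-36, 0, 37, 37, 38), (-32, 0, 35, 36, 37), (-28, 0, 36, 36, 38), (-24, 0, 36, 36, 38), (-20, 0, 35, 34, 37), (-16, 0, 35, 37, 38), (-12, 0, 37, 37, 39), (-8, 0, 40, 41, 41), (-4, 0, 40, 41, 41), (0, 0, 50, 43, 41), (4, 0, 76, 54, 36), (8, 1, 109, 69, 34), (12, 1, 127, 79, 30), (16, 1, 127, 79, 30), (20, 1, 127, 81, 34), (24, 1, 106, 72, 43), (28, 1, 106, 74, 44), (32, 1, 106, 74, 44), (36, 1, 116, 78, 45), (40, 1, 127, 89, 56), (44, 0, 127, 100, 79), (48, 0, 127, 100, 79), (52, 0, 118, 108, 98), (56, 0, 107, 107, 105)]
0 [(-100, 0, 187, 196, 192), 
[... 1087 characters left out ...]
0, 85, 64), (-64, 1, 112, 77, 41), (-60, 1, 117, 79, 39), (-56, 1, 116, 79, 41), (-52, 1, 116, 79, 41), (-48, 1, 103, 71, 40), (-44, 0, 77, 56, 38), (-40, 0, 51, 42, 36), (-36, 0, 37, 36, 37), (-32, 0, 36, 36, 38), (-28, 0, 36, 36, 38), (-24, 0, 34, 34, 36), (-20, 0, 36, 36, 39), (-16, 0, 35, 36, 38), (-12, 0, 36, 37, 38), (-8, 0, 36, 37, 38), (-4, 0, 37, 36, 38), (0, 0, 49, 42, 38), (4, 0, 79, 56, 39), (8, 1, 110, 71, 34), (12, 1, 110, 71, 34), (16, 1, 127, 80, 31), (20, 1, 127, 81, 32), (24, 1, 122, 79, 34), (28, 1, 122, 79, 34), (32, 1, 129, 86, 42), (36, 1, 143, 97, 51), (40, 1, 157, 112, 73), (44, 0, 155, 126, 103), (48, 0, 155, 126, 103), (52, 0, 140, 132, 124), (56, 0, 133, 137, 133)]
```

```bash
python3 - <<'E'
from plan import *
way=[]
for i in range(1,11):
    u=mj(i/10); P,Q=tcp(-82-20*u,24+66*u,24*(1-u)); way.append((P,Q,1))
a=plan(way)
G=np.array([.495,.085,a[0][2]]);Q=a[1];A=a[0]
b=plan([(A+(G-A)*mj(i/10)+[0,0,-(A[2]-.095)*mj(i/10)],Q,1) for i in range(1,11)],a)
E
```

```text
[[[0.0,-0.001,-0.0],[-0.004,-0.0,-0.0]],[[0.0,-0.007,-0.003],[-0.027,-0.0,-0.0]],[[0.0,-0.014,-0.006],[-0.056,-0.0,-0.0]],[[0.0,-0.021,-0.01],[-0.082,-0.0,-0.0]],[[0.0,-0.022,-0.012],[-0.098,-0.0,-0.0]],[[0.0,-0.021,-0.014],[-0.097,-0.0,-0.0]],[[0.0,-0.017,-0.012],[-0.082,-0.0,-0.0]],[[0.0,-0.01,-0.008],[-0.056,-0.0,-0.0]],[[0.0,-0.005,-0.005],[-0.027,-0.0,-0.0]],[[0.0,-0.001,-0.0],[-0.004,-0.0,-0.0]]] 10 [0.5017 0.0955 0.1502]
[[[0.0,-0.0,0.001],[0.0,0.0,0.0]],[[0.001,-0.001,0.005],[0.0,0.0,0.0]],[[0.001,-0.003,0.012],[0.0,0.0,0.0]],[[0.002,-0.003,0.017],[0.0,0.0,0.0]],[[0.002,-0.004,0.02],[0.0,0.0,0.0]],[[0.002,-0.004,0.02],[0.0,0.0,0.0]],[[0.002,-0.004,0.017],[0.0,0.0,0.0]],[[0.001,-0.002,0.012],[0.0,0.0,0.0]],[[0.0,-0.001,0.005],[0.0,0.0,0.0]],[[0.0,-0.0,0.001],[0.0,0.0,0.0]]] 10 [0.4952 0.0851 0.0952]
```

Emit:
apply_moves:
  steps:
    - [[0,-0.001,0],[-0.004,0,0]]
    - [[0,-0.007,-0.003],[-0.027,0,0]]
    - [[0,-0.014,-0.006],[-0.056,0,0]]
    - [[0,-0.021,-0.01],[-0.082,0,0]]
    - [[0,-0.022,-0.012],[-0.098,0,0]]
    - [[0,-0.021,-0.014],[-0.097,0,0]]
    - [[0,-0.017,-0.012],[-0.082,0,0]]
    - [[0,-0.01,-0.008],[-0.056,0,0]]
    - [[0,-0.005,-0.005],[-0.027,0,0]]
    - [[0,-0.001,0],[-0.004,0,0]]

```text
t: 25.65
eef_pos: [0.5018, 0.0956, 0.1503]
orientation: [3.142, 0.0, 3.048]
contact_force: [0.3, -0.6, -2.8]
gripper_width: 0.0111
grasp_force: 70.7
```

```bash
python3 - <<'E'
from plan import *
import h,cv2
from plant import read_camera
st()
for n in('top','side'):
    c=read_camera(n); C={n:c}
    im=c['img'].astype(int); m=((im[...,0]>95)&(im[...,0]-im[...,2]>45)).astype(np.uint8)
    for y in(-25,0,25):
        L=[[x,y,28] for x in range(-62,62,2)]
        uv=h.proj(n,h.W([*RK,np.radians(RY)],np.array(L)/1e3),C).round().astype(int)
        print(n,y,''.join('#' if m[v,u] else '.' for u,v in uv))
    u,v=h.proj(n,np.array([[.5,.1,.04]]),C)[0].astype(int)
    k,_,s,ce=cv2.connectedComponentsWithStats(m); print([(s[i].tolist(),h.np.round(ce[i]).tolist()) for i in range(1,k) if s[i][4]>15 and 140<ce[i][0]<330 and ce[i][1]>120])
E
```

```text
t 25.65 [0.5018 0.0956 0.1503] [1.8000e+02 2.0000e-02 1.7466e+02] F [ 0.3 -0.6 -2.8] w 0.011126833274375962 70.69710373878479 J [ 0.07  0.46  1.74 -0.    0.94 -1.41]
top -25 .................................###########....##########....
top 0 ..................................#########....###########....
top 25 ...........................###....#########....###########....
[([172, 189, 10, 30, 222], [177.0, 204.0]), ([183, 190, 9, 29, 211], [187.0, 204.0]), ([299, 207, 21, 20, 234], [308.0, 216.0]), ([193, 212, 3, 8, 16], [194.0, 216.0])]
side -25 ..............................................................
side 0 ..............................................................
side 25 ...............................................#############..
[([226, 164, 11, 5, 46], [231.0, 166.0]), ([235, 226, 22, 19, 341], [245.0, 235.0]), ([239, 257, 16, 5, 34], [246.0, 259.0])]
```

The scoop weighs 2.8 N, so it is empty. The vials in grooves 3 and 4 lie at x = 14 and 42. I set the scoop down.

Emit:
apply_moves:
  steps:
    - [[0,0,0.001],[0,0,0]]
    - [[0.001,-0.001,0.005],[0,0,0]]
    - [[0.001,-0.003,0.012],[0,0,0]]
    - [[0.002,-0.003,0.017],[0,0,0]]
    - [[0.002,-0.004,0.02],[0,0,0]]
    - [[0.002,-0.004,0.02],[0,0,0]]
    - [[0.002,-0.004,0.017],[0,0,0]]
    - [[0.001,-0.002,0.012],[0,0,0]]
    - [[0,-0.001,0.005],[0,0,0]]
    - [[0,0,0.001],[0,0,0]]

```text
t: 27.0
eef_pos: [0.4954, 0.0855, 0.0951]
orientation: [3.142, 0.0, 3.049]
contact_force: [-0.2, 0.4, -2.8]
gripper_width: 0.0109
grasp_force: 70.7
```

Emit:
apply_moves:
  steps:
    - [[0,0,0.008],[0,0,0]]
    - [[0,0,0.008],[0,0,0]]
    - [[0,0,0.006],[0,0,0]]
    - [[0,0,0.004],[0,0,0]]
    - [[0,0,0.003],[0,0,0]]
    - [[0,0,0.002],[0,0,0]]
    - [[0,0,0.001],[0,0,0]]
    - [[0,0,0.001],[0,0,0]]
    - [[0,0,0],[0,0,0]]
    - [[0,0,0],[0,0,0]]

```text
t: 28.25
eef_pos: [0.4954, 0.0855, 0.0786]
orientation: [3.142, 0.0, 3.049]
contact_force: [-0.6, 0.0, -3.9]
gripper_width: 0.011
grasp_force: 70.7
```

Emit:
apply_moves:
  steps:
    - [[0,0,0.001],[0,0,0]]
    - [[0,0,0],[0,0,0]]
    - [[0,0,0],[0,0,0]]
    - [[0,0,0],[0,0,0]]
    - [[0,0,0],[0,0,0]]
    - [[0,0,0],[0,0,0]]
    - [[0,0,0],[0,0,0]]
    - [[0,0,0],[0,0,0]]
    - [[0,0,0],[0,0,0]]
    - [[0,0,0],[0,0,0]]
  grip: -0.3

```text
t: 29.5
eef_pos: [0.4953, 0.0855, 0.0781]
orientation: [-3.142, 0.0, 3.049]
contact_force: [-0.5, 0.8, -0.7]
gripper_width: 0.0555
grasp_force: 0.0
```

Emit:
apply_moves:
  steps:
    - [[0,0,-0.02],[0,0,0]]
    - [[0,0,-0.04],[0,0,0]]
    - [[0,0,-0.06],[0,0,0]]
    - [[0,0,-0.08],[0,0,0]]
    - [[0,0,-0.08],[0,0,0]]
    - [[0,0.03,-0.06],[0,0,0]]
    - [[0,-0.09,0],[0,0,0]]
    - [[0,-0.1,0],[0,0,0]]
    - [[0,-0.1,0],[0,0,0]]
    - [[0,-0.1,0],[0,0,0]]

```text
t: 30.75
eef_pos: [0.4783, -0.0952, 0.2489]
orientation: [-3.141, 0.001, 3.049]
contact_force: [1.4, 0.3, -0.7]
gripper_width: 0.0554
grasp_force: 0.0
```

Emit:
apply_moves:
  steps:
    - [[0,-0.1,0],[0,0,0]]
    - [[0,-0.1,0],[0,0,0]]
    - [[0,-0.1,0],[0,0,0]]
    - [[0,-0.05,0],[0,0,0]]
    - [[0,0,0],[0,0,0]]
    - [[0,0,0],[0,0,0]]
    - [[0,0,0],[0,0,0]]
    - [[0,0,0],[0,0,0]]
    - [[0,0,0],[0,0,0]]
    - [[0,0,0],[0,0,0]]

```text
t: 32.0
eef_pos: [0.4625, -0.2678, 0.2481]
orientation: [3.142, -0.0, 3.049]
contact_force: [-0.1, -0.4, -0.2]
gripper_width: 0.0551
grasp_force: 0.0
```

```bash
python3 - <<'E'
from plan import *
import h,cv2
from plant import read_camera
st()
t=read_camera('top')['img'][...,::-1];s=read_camera('side')['img'][...,::-1]
r=lambda im,u,v,w,hh,k:cv2.resize(im[v:v+hh,u:u+w],None,fx=k,fy=k,interpolation=cv2.INTER_CUBIC)
a=np.vstack([np.hstack([r(t,155,170,80,60,5),r(s,200,140,80,60,5)]),np.hstack([r(t,100,90,200,150,2),r(s,180,110,200,150,2)])])
cv2.imwrite('pics/fin.png',a);print(a.shape)
E
```

```text
t 32.0 [ 0.4625 -0.2678  0.2481] [ 1.8000e+02 -1.0000e-02  1.7471e+02] F [-0.1 -0.4 -0.2] w 0.055073370349125995 0.0 J [-0.64  0.37  1.57 -0.    1.21 -2.11]
(600, 800, 3)
```

View pics/fin.png

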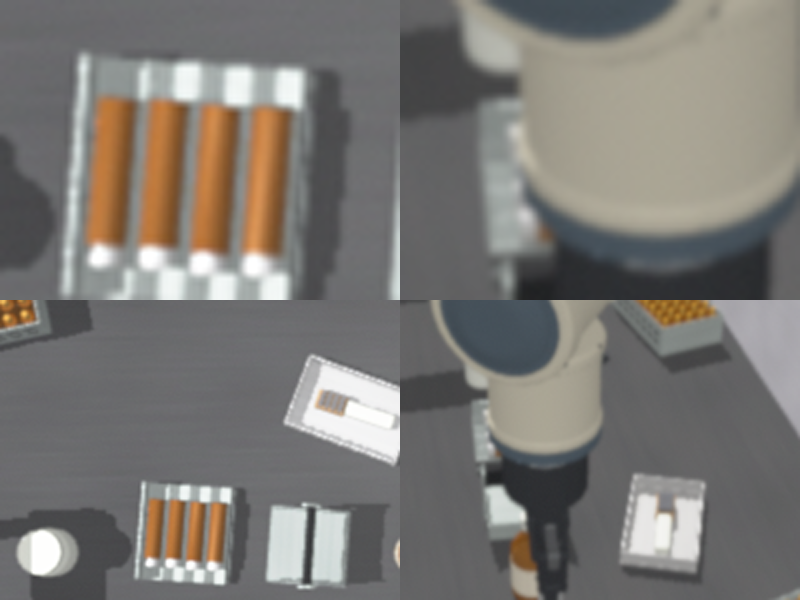

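The final picture shows one vial in each groove (columns 112, 162, 213 and 267 in the top-left crop). The empty scoop stands on the bench at (308,545), the brush lies in the dish, and the jar and bottle are in place.

```bash
python3 -c "
from plant import bot
print(bot.job_done())"
```

```text
the job is handed in; nothing more can be done
None
```

The job is handed in at about 32 s of the 69 s allowed: the brush lies flat in the dish, one vial is settled in each of the four grooves, the empty scoop stands flat on the bench, and I left the bottle and jar alone.

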